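# Take the hardware case out of the lever arch file

### The arm

A 6-joint arm with a two-finger parallel gripper is mounted at the origin on the work surface. World frame = base frame: x ahead of the robot, y to its left, z up, the work surface at z = 0. Lengths are in m, angles in rad, forces in N, time in s.
With the tool pointing down it reaches from about 0.25 to 0.775 m from the base axis. Payload 4 kg.
Tool frame: the origin (TCP) lies at the very end of the fingers, on their centre line; the grasp point (between the pads) lies 19 mm behind it; z points along the fingers, y is the line along which they close (so a half turn about z gives the same grasp; the last joint's range is limited). The gripper opens to 94 mm and grips with 3 to 60 N. Pads are 16 mm wide; open, the fingers measure 119 mm over their backs; the gripper's body (75 mm by 177 mm) begins 78 mm behind the grasp point.
Start: joints at [-1.324, 0.087, 1.371, -0, 1.684, -0.103], TCP at [0.188, -0.517, 0.206] pointing down, gripper open.
Joint ranges: [-3.1, 3.1], [-0.76, 2.03], [0.27, 2.55], [-1.08, 4.22], [0.17, 2.65], [-2.57, 2.57]. Speed limits (rad/s): [2.79, 2.79, 3.14, 3.14, 3.14, 3.14].

### API

Orientations are given as [roll, pitch, yaw] about the fixed x, y, z axes, in that order (R = Rz(yaw) Ry(pitch) Rx(roll)).
In Python, from bench import robot, snapshot, finder gives the robot as it stands.
- The arm moves only by the tool drive_tool, never from a script. Its argument "deltas" is text: rows parted by semicolons, each of 7 numbers parted by spaces: the shift along the tool's x, y, z each as a share of 100 mm, from -1 to 1, then the turn, a rotation vector about the tool's x, y, z each as a share of 90 degrees, from -1 to 1, then the finger opening in mm, from 0 to 94. In form: tx ty tz rx ry rz gripper; .... A call has 1 to 5 rows; each row is the pose to reach, as a shift and turn from the pose commanded when the call began, along the tool's axes at that moment; what a row does not reach only later rows make up. A row lasts 1/10 s, in which the tool goes at most 50 mm and 8.59 degrees, less where a joint would pass 70% of its speed; a pose out of reach is approached as far as the arm can. A call with a number of a shift or a turn outside -1 to 1 is refused whole. A call with a gripper value outside its range is refused whole. The fingers move at their own pace and stop on an object; the grip force is fixed at half the most. Time passes only in rows, so rows that repeat a pose let the fingers close. It gives the time, the measured TCP pose, the force, the opening and the grip force at its end, in the units of the state.
- robot.get_obs(): the state, without advancing time (a new reading comes with each control period).
- snapshot(name): name is "scene" or "side" or "wrist"; returns a dict with "img" (420x560x3 uint8, red, green, blue), "fx", "fy", "cx", "cy" (pixels), "T" (4x4, takes a point from camera to world coordinates); the wrist camera has in their place "hand_eye" (4x4, takes a point from camera to tool coordinates, whose origin is the TCP and whose axes are the flange's). Camera axes: x right, y up, looking along -z (the intrinsics and any distortion apply to the point x, -y, -z); pixel columns grow to the right and rows downward; lengths in m; the calibration is good to about 2 mm. A picture is of the moment at which its call begins: read the wrist's pose just before it. There is no depth.
- robot.close_job(): hands the job in; it is judged then, once.
Trained networks look in the newest picture that a camera, given by its name, has taken for a name from the list of things; names that differ only in an ending like _2 or _b are one class to them, and where a whole thing is asked for, a point or a joint stands for the part that bears it (a point fixed in the world has none). Each returns a list of dicts, best first, with "confidence" (0 to 1); they miss things now and then, are a little off and sometimes report something else, mostly with a low value. They report only what shows in the picture. A call takes as long as a camera call. They do not tell look-alikes from the thing itself.
- finder.look_for(camera, thing): "xy" ([column, row] in pixels, amid what is visible of it).
- finder.masks_of(camera, thing): "region" (420x560 bool, what is visible of it) and "xy" ([column, row] in pixels, amid what is visible of it).
- finder.landmark_of(camera, thing): "xy" ([column, row] in pixels: a listed point, or the origin of a listed thing).
The state is a dict: "time": time; "joint_positions": joint angles; "qvel": joint speeds; "joint_torque": joint torques, N m; "tool_pos": TCP position; "ee_rot": TCP orientation; "wrist_force": force on the tool from outside, world axes, zero at the start; "wrist_torque": the same for the moment, N m; "width": finger opening in m; "finger_force": force on a finger pad.
Only numpy, scipy, OpenCV 4.12 (cv2) and the standard library are available. Lean on these libraries where they do the work, as an engineer would, in place of code of your own. Each camera call takes 0.05 s, during which the arm holds its last target. There are 200 camera calls.

### The job

Open the lever arch file on the sloping stand by lifting its lever until the rings spring open, take the orange hardware case off the posts and lay it gently, flat and clear lid up, on the green cutting mat. Then press the lever down fully home so that the rings are shut and stay shut, and leave the other things on the desk where they are.

Things in the scene. Friction and masses are not known exactly. Their poses are not given: they have to be found in the camera images.
- stand: Fixed birch reading stand, 260 mm wide, with an open blue A5 lever arch file. Origin on the desk; x from its low edge (away from the robot) to its high edge, z up. The file lies on a face that rises towards +x at 30 degrees. u (up the slope), v (= y), w (off the slope), in mm: x = -105 + 0.866 u - 0.5 w, z = 10 + 0.5 u + 0.866 w. Ledge at u = -12 to 0, up to w = 15; cover hangs behind to x = 320
- post_tips (a point): Fixed point midway between the tips of the file's two steel posts (u = 132, v = 0, w = 50). The posts, 4.6 mm thick, stand square to the slope at v = +40 and -40. The white divider sheets on which the case lies are at w = 7.5, the base plate (u = 120 to 200) at w = 5. Axes as the stand's
- arches (a joint): Angle of the two arches (rings) at v = +40 and -40, rad, driven by the lever: 0 shut, 0.95 open. Their shaft is at u = 164, w = 9; shut, they rise to w = 57 and meet the post tips; open, they have swung up the slope, ends at about u = 180, w = 60, beside the upright lever
- lever_pad (a point): Middle of the black finger pad at the free end of the lever: 20 mm wide (along u), 28 mm long, 9 mm thick; the steel arm behind it is 16 mm wide, 6 mm thick. Shut, the pad is at u = 184, v = 68, w = 13, its underside 4 mm above the base plate, its end nearer the hinge 12 mm past the arch at v = 40. Axes: x along u (as the hinge), y from hinge to pad, z out of the lever's upper side
- lever (a joint): Lever angle, rad: 0 home (down), 1.62 fully up (upright on the slope, leaning 3 degrees past its hinge). Lifting swings the pad off the slope, then towards the hinge. From above about 0.3 it springs up by itself and opens the rings; below about 0.05 it snaps home; in between it stays where left. Pressing it shut takes up to about 11 N at the pad; hard stop at 0
- case_center (a point): Middle of the body of the loose orange hardware case (about 170 g), clear lid: 55 mm (x) by 150 (y) by 36 (z, lid at +z), 18 mm above its underside. On the +x side a flange 26 mm wide, 4 mm thick, flush with the underside, has 9 by 12 mm holes at x = 41.5, y = +40 and -40 that the posts pass through. At first x is up the slope, z off it; it is free of the posts once 45 mm off the slope
- lever_hinge (a point): Point on the lever's hinge axis (u = 184, v = -8, w = 13), 76 mm from the pad's middle; the axis runs along u. A small sprung strut bears on the lever just beside it
- mat: Fixed green cutting mat, 220 mm (x) by 300 mm (y), 3 mm thick; origin at the centre of its underside. A blue screwdriver 200 mm long lies on it along its +x edge, at mat x = about +85 mm; the rest of it is free
- screwdriver: Loose blue screwdriver on the mat, 200 mm long, 30 mm thick, bystander
- level: Loose grey spirit level, 200 x 22 x 40 mm, on the desk beyond the far edge of the mat, bystander
- parts_tray: Loose white tray, 90 x 130 x 22 mm, with three dowels and a cam lock, bystander
- organiser: Loose clear organiser box with closed lid, 150 x 210 x 50 mm, bystander
- mug: Loose white mug, 80 mm across, 95 mm high, bystander
- tape_measure: Loose yellow tape measure, 68 x 40 x 62 mm, bystander
- mallet: Loose mallet, 270 mm long, bystander
Mind the look-alikes: they are no part of the job. What is shaped like the part that bears case_center but black is not meant.

How it is judged:
By the outcome, as a careful person would: the job done as asked, in the order asked, and still so for the second after the job is handed in, with the robot touching nothing.
It also fails if it takes over 58 s, if anything falls off the work surface, if the arm or the gripper's body presses on something with over 40 N, if the wrist force passes 120 N, or if a joint passes its speed limit or range.

## Working session

There is one attempt and no reset: what is moved stays moved. The work goes in short steps, Python scripts to look and compute and a tool call to move; the robot and the scene stay as the last step left them, time stands still between calls to the robot, and variables do not carry over. Pictures are saved under pics/ and viewed, at most 10 in all, crops included, and the job is handed in when it is done.

Besides the shell and the picture viewer there is one more tool, called after "Call:" as a command line: name --argument value ..., lists and objects as JSON in quotes. drive_tool: Moves the arm, as the interface text tells. Shift numbers are shares of 100 mm and turn numbers shares of 90 degrees, none past 1 either way. Its arguments: {"type":"object","properties":{"deltas":{"type":"string"}},"required":["deltas"]}

```bash
mkdir -p pics; ls; cat > h.py <<'E'
import numpy as np, cv2
from scipy.spatial.transform import Rotation as R
from bench import robot, snapshot, finder
def save(s,n): cv2.imwrite('pics/'+n+'.png', s['img'][:,:,::-1])
def tcp():
    o=robot.get_obs(); return np.array(o['tool_pos']), o
def camT(s,T=None):
    return np.array(s['T']) if T is None else T@np.array(s['hand_eye'])
def ray(s,xy,T=None):
    C=camT(s,T); d=np.array([(xy[0]-s['cx'])/s['fx'],-(xy[1]-s['cy'])/s['fy'],-1.])
    return C[:3,3], C[:3,:3]@d
def onz(s,xy,z,T=None):
    o,d=ray(s,xy,T); return o+d*(z-o[2])/d[2]
def proj(s,p,T=None):
    C=camT(s,T); q=C[:3,:3].T@(np.array(p)-C[:3,3]); return np.array([s['cx']+s['fx']*q[0]/-q[2], s['cy']-s['fy']*q[1]/-q[2]])
def tri(rays):
    A=np.zeros((3,3));b=np.zeros(3)
    for o,d in rays:
        d=d/np.linalg.norm(d);P=np.eye(3)-np.outer(d,d);A+=P;b+=P@o
    p=np.linalg.solve(A,b); return p,[np.linalg.norm((np.eye(3)-np.outer(d,d)/(d@d))@(p-o)) for o,d in rays]
E
python3 - <<'E'
from h import *
o=robot.get_obs(); print({k:np.round(v,3) for k,v in o.items()})
S={}
for c in('scene','side'):
    S[c]=s=snapshot(c); save(s,c+'0'); print(c,[k for k in s if k!='img'],s['fx'],np.round(s['T'],3).tolist())
    for t in('stand','post_tips','lever_pad','case_center','lever_hinge','mat'):
        print(t,[(np.round(r['xy'],1).tolist(),round(r['confidence'],2)) for r in finder.landmark_of(c,t)][:3])
E
```

```text
pics
{'time': np.float64(0.0), 'joint_positions': array([-1.324,  0.088,  1.372, -0.   ,  1.684, -0.103]), 'qvel': array([-0.002, -0.   ,  0.001, -0.001, -0.002, -0.001]), 'joint_torque': array([ 2.0000e-03, -3.4017e+01, -3.0243e+01,  7.2000e-02,  3.3000e-02,
       -0.0000e+00]), 'tool_pos': array([ 0.188, -0.516,  0.204]), 'ee_rot': array([-3.139, -0.   ,  0.35 ]), 'wrist_force': array([ 0.622, -0.065,  0.192]), 'wrist_torque': array([-0.01 ,  0.034,  0.091]), 'finger_force': np.float64(0.0), 'width': np.float64(0.094)}
scene ['fx', 'fy', 'cx', 'cy', 'T'] 402.62839849592757 [[-0.041, -0.59, 0.806, 1.51], [0.999, -0.033, 0.027, 0.026], [0.011, 0.807, 0.591, 0.883], [0.0, 0.0, 0.0, 1.0]]
stand [([336.1, 249.8], 0.67)]
post_tips [([342.2, 225.3], 0.91)]
lever_pad [([310.8, 215.4], 0.53)]
case_center [([214.9, 200.3], 0.98), ([340.4, 239.0], 0.77)]
lever_hinge [([337.2, 213.6], 0.84)]
mat [([220.5, 254.4], 0.69)]
side ['fx', 'fy', 'cx', 'cy', 'T'] 483.55136002132076 [[-0.681, 0.517, -0.519, -0.424], [-0.732, -0.463, 0.5, 0.867], [0.018, 0.72, 0.694, 1.297], [0.0, 0.0, 0.0, 1.0]]
stand [([240.7, 248.5], 0.81), ([151.6, 275.4], 0.32)]
post_tips [([236.0, 227.7], 0.62), ([343.8, 158.1], 0.26)]
lever_pad [([237.9, 250.6], 0.64), ([260.5, 221.7], 0.58)]
case_center [([366.9, 220.9], 0.93), ([228.5, 230.8], 0.9)]
lever_hinge [([242.8, 233.8], 0.62), ([261.4, 219.6], 0.62)]
mat [([304.9, 195.7], 0.67), ([240.2, 247.4], 0.5)]
```

```bash
python3 -c "
import cv2;a=cv2.imread('pics/scene0.png');print(a.shape)"
```

```text
(420, 560, 3)
```

View pics/scene0.png

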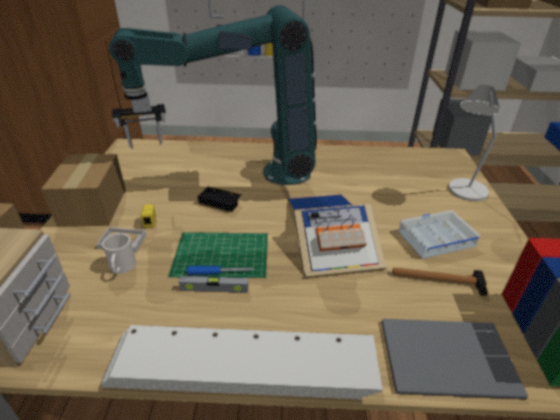

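View pics/side0.png

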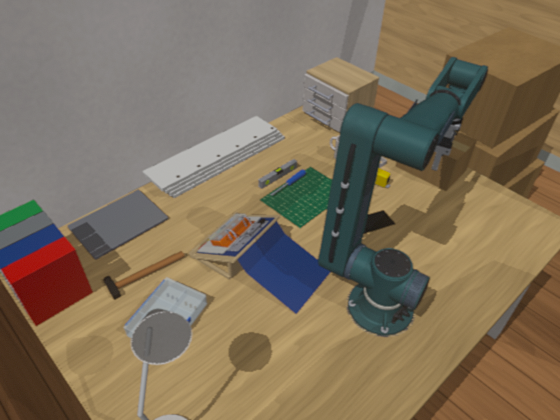

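The orange case lies on the stand's file at scene (340,239) and side (228,231). The black look-alike lies on the bare desk at scene (215,200) and side (367,221). The task wants the orange one on the file. The mat is at scene (220,254) with the screwdriver along its far edge.

```bash
python3 - <<'E'
from h import *
a=snapshot('scene');b=snapshot('side')
pts={'post_tips':((342.2,225.3),(236,227.7)),'case':((340.4,239),(228.5,230.8)),'hinge':((337.2,213.6),(242.8,233.8)),'stand':((336.1,249.8),(240.7,248.5)),'mat':((220.5,254.4),(304.9,195.7)),'pad':((310.8,215.4),(260.5,221.7))}
for k,(p,q) in pts.items():
    x,e=tri([ray(a,p),ray(b,q)]); print(k,x.round(3),np.round(e,4))
big=cv2.resize(a['img'][180:310,160:400],None,fx=3.3,fy=3.3,interpolation=cv2.INTER_CUBIC); cv2.imwrite('pics/c1.png',big[:,:,::-1])
for n,c in((a,'scene'),(b,'side')):
    m=finder.masks_of(c,'mat')[0]['region'].astype(np.uint8)
    ct=max(cv2.findContours(m,0,2)[0],key=cv2.contourArea)
    print(c,[onz(n,p,0.003)[:2].round(3).tolist() for p in cv2.boxPoints(cv2.minAreaRect(ct))], [onz(n,p,.003)[:2].round(3).tolist() for p in cv2.approxPolyDP(ct,4,True)[:,0]])
E
```

```text
post_tips [0.498 0.184 0.107] [0.0035 0.0035]
case [0.53  0.185 0.073] [0.0036 0.0036]
hinge [0.454 0.179 0.115] [0.0061 0.0061]
stand [ 0.492  0.174 -0.001] [0.0041 0.0041]
mat [ 0.537 -0.201 -0.002] [0.0005 0.0005]
pad [0.462 0.094 0.11 ] [0.0061 0.0061]
scene [[0.651, -0.342], [0.423, -0.4], [0.417, -0.053], [0.646, -0.042]] [[0.639, -0.346], [0.638, -0.235], [0.636, -0.282], [0.601, -0.289], [0.592, -0.2], [0.613, -0.187], [0.64, -0.207], [0.637, -0.054], [0.429, -0.053], [0.423, -0.347]]
side [[0.642, -0.05], [0.658, -0.395], [0.417, -0.291], [0.421, 0.018]] [[0.644, -0.344], [0.637, -0.05], [0.428, -0.054], [0.432, -0.211], [0.527, -0.337]]
```

View pics/c1.png

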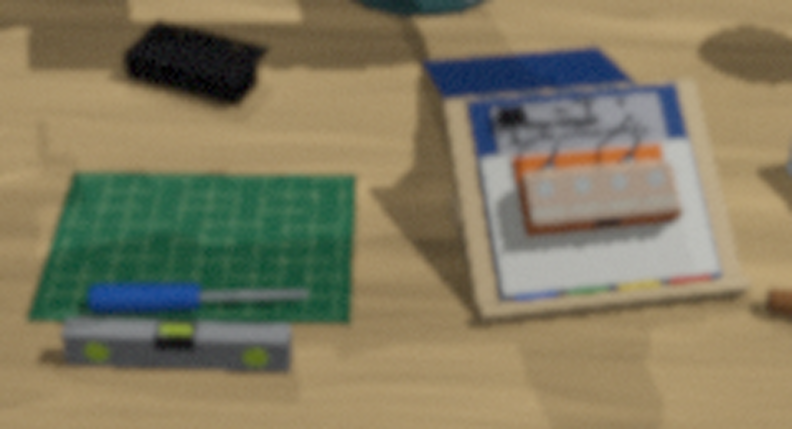

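The orange case is the one on the file's posts at crop (600,190). Its shape and clear lid match, and the black one lies on the desk at crop (195,65). Now I'll move above the stand for a close look.

Call:
drive_tool --deltas "0.48 -0.5 -0.3 0 0 0 94; 0.96 -1 -0.4 0 0 0 94; 0.96 -1 -0.4 0 0 0 94; 0.96 -1 -0.4 0 0 0 94"

```text
time: 1.3
tool_pos: [0.2465, -0.3871, 0.2484]
ee_rot: [3.137, -0.002, 0.355]
wrist_force: [-0.9, -0.5, -0.1]
width: 0.0939
finger_force: 0.0
```

Call:
drive_tool --deltas "0.96 -1 -0.4 0 0 0 94; 0.96 -1 -0.4 0 0 0 94; 0.96 -1 -0.4 0 0 0 94"

```text
time: 1.6
tool_pos: [0.3005, -0.2621, 0.2859]
ee_rot: [3.141, -0.0, 0.348]
wrist_force: [0.1, -0.3, 0.1]
width: 0.0939
finger_force: 0.0
```

Call:
drive_tool --deltas "0.96 -1 -0.4 0 0 0 94; 0.96 -1 -0.4 0 0 0 94; 0.96 -1 -0.4 0 0 0 94"

```text
time: 1.9
tool_pos: [0.3568, -0.1349, 0.3262]
ee_rot: [3.14, -0.001, 0.349]
wrist_force: [0.1, 0.9, 0.2]
width: 0.0938
finger_force: 0.0
```

Call:
drive_tool --deltas "0.96 -1 -0.3 0 0 0 94; 0.96 -1 -0.3 0 0 0 94; 0.96 -1 -0.3 0 0 0 94"

```text
time: 2.2
tool_pos: [0.4131, -0.0077, 0.356]
ee_rot: [3.141, -0.001, 0.35]
wrist_force: [0.6, 0.1, 0.4]
width: 0.0939
finger_force: 0.0
```

Call:
drive_tool --deltas "0.5 -0.5 0 0 0 -0.4 94; 0.96 -1 0 0 0 -0.4 94; 0.96 -1 0 0 0 -0.4 94; 0.96 -1 0 0 0 -0.4 94; 0.96 -1 0 0 0 -0.4 94"

```text
time: 2.7
tool_pos: [0.4688, 0.1181, 0.3544]
ee_rot: [-3.141, 0.002, 0.981]
wrist_force: [0.1, 1.0, -0.5]
width: 0.0941
finger_force: 0.0
```

Call:
drive_tool --deltas "0 0 0 0 0 -0.38 94; 0 0 0 0 0 -0.38 94; 0 0 0 0 0 -0.38 94; 0 0 0 0 0 -0.38 94; 0 0 0 0 0 -0.38 94"

```text
time: 3.2
tool_pos: [0.4683, 0.1163, 0.3556]
ee_rot: [3.141, 0.0, 1.571]
wrist_force: [0.5, -0.5, -0.0]
width: 0.0943
finger_force: 0.0
```

```bash
python3 - <<'E'
from h import *
o=robot.get_obs(); print({k:np.round(o[k],3) for k in('time','joint_positions','tool_pos','ee_rot','wrist_force')})
s=snapshot('wrist'); save(s,'w1'); print(np.round(s['hand_eye'],3).tolist(), s['fx'])
T=np.eye(4);T[:3,:3]=R.from_euler('xyz',o['ee_rot']).as_matrix();T[:3,3]=o['tool_pos']
for t in('stand','post_tips','lever_pad','case_center','lever_hinge'):
    print(t,[(np.round(r['xy'],1).tolist(),round(r['confidence'],2)) for r in finder.landmark_of('wrist',t)][:3])
E
```

```text
{'time': np.float64(3.2), 'joint_positions': array([ 0.126, -0.044,  1.209, -0.   ,  1.977,  0.126]), 'tool_pos': array([0.468, 0.116, 0.356]), 'ee_rot': array([3.141, 0.   , 1.571]), 'wrist_force': array([ 0.465, -0.506, -0.015])}
[[-0.0, 0.972, 0.236, 0.069], [1.0, 0.0, -0.0, -0.001], [-0.0, 0.236, -0.972, -0.18], [0.0, 0.0, 0.0, 1.0]] 338.4900566443111
stand [([293.7, 129.9], 0.58), ([330.6, 124.3], 0.45)]
post_tips []
lever_pad [([277.0, 190.0], 0.73)]
case_center [([163.1, 377.6], 0.58)]
lever_hinge [([261.2, 134.8], 0.59), ([319.2, 344.2], 0.19)]
```

View pics/w1.png

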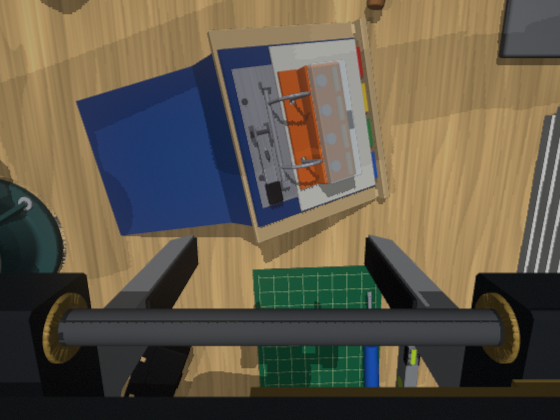

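The wrist picture shows the stand clearly. The pad is at (275,191), the hinge at about (261,134), and the rings meet the post tips near (309,96) and (320,162). The stand's high corners are at (212,33) and (258,243), and its low ledge corners at (362,22) and (385,197). I'll fit the stand pose.

```bash
cat >> h.py <<'E'
def Tw(o):
    T=np.eye(4);T[:3,:3]=R.from_euler('xyz',o['ee_rot']).as_matrix();T[:3,3]=o['tool_pos'];return T
def st(p,uvw):  # stand pose p=(x,y,yaw), mm -> world m
    u,v,w=uvw; q=np.array([-105+.866*u-.5*w, v, 10+.5*u+.866*w])/1000
    return R.from_euler('z',p[2]).apply(q)+[p[0],p[1],0]
def axes(p):
    Rz=R.from_euler('z',p[2]).as_matrix(); return Rz@[.866,0,.5],Rz@[0,1,0],Rz@[-.5,0,.866]
def plan(uvw,p=None,tilt=0,world=None,Rt=None):
    """delta in shares from measured pose; tool x=-v,y=-u,z=-w, tilt deg about u (hand towards +v positive)"""
    o=robot.get_obs();T=Tw(o)
    if p is not None:
        U,V,W=axes(p);Rt=R.from_rotvec(-np.radians(tilt)*U).as_matrix()@np.c_[-V,-U,-W];world=st(p,uvw)
    d=T[:3,:3].T@(world-T[:3,3])/.1; r=R.from_matrix(T[:3,:3].T@Rt).as_rotvec()/(np.pi/2)
    return d.round(3).tolist(),r.round(3).tolist()
E
python3 - <<'E'
from h import *
from scipy.optimize import least_squares
o=robot.get_obs();T=Tw(o);s=snapshot('wrist')
obs=[((184,68,17),(275,191)),((184,-8,15),(261,134)),((132,-40,52),(309,96)),((132,40,52),(320,162)),((-12,-130,15),(362,22)),((-12,130,15),(385,197)),(('t',-130,0),(212,33)),(('t',130,0),(258,243))]
def f(q):
    return np.concatenate([proj(s,st(q[:3],[q[3]*1000 if a[0]=='t' else a[0],a[1],a[2]]),T)-b for a,b in obs])
r=least_squares(f,[.49,.174,np.pi,.22],loss='soft_l1',f_scale=3); print(r.x, f(r.x).round(1).reshape(-1,2).tolist())
p=r.x[:3]; print(np.round(p,4).tolist(),'pad',st(p,(184,68,13)),'plan w90',plan((184,70,110),p), 'plan', plan((184,70,7),p))
for c in('scene','side'):
    s2=snapshot(c); print(c,proj(s2,st(p,(132,0,50))),proj(s2,st(p,(184,68,13))),proj(s2,st(p,(184,-8,13))))
E
```

```text
[0.48951777 0.17807814 3.34037884 0.21086165] [[-1.4, 3.1], [-0.7, -0.3], [-1.5, -0.6], [-0.8, 0.9], [3.5, -2.6], [3.4, 1.9], [-0.9, -1.9], [1.4, 1.1]]
[0.4895, 0.1781, 3.3404] pad [0.45604457 0.10196905 0.113258  ] plan w90 ([-0.079, 0.359, 1.582], [0.332, -0.033, -0.122]) plan ([-0.179, -0.146, 2.474], [0.332, -0.033, -0.122])
scene [340.93018182 223.04163394] [314.99037042 214.50515094] [337.74695523 212.54731768]
side [234.29511921 224.34813174] [261.33494624 222.11864832] [247.57705866 235.12063249]
```

Call:
drive_tool --deltas "-0.04 0.18 0.2 0.332 -0.033 -0.122 40; -0.08 0.36 0.5 0.332 -0.033 -0.122 40; -0.08 0.36 0.9 0.332 -0.033 -0.122 40; -0.08 0.36 0.95 0.332 -0.033 -0.122 40; -0.08 0.36 0.95 0.332 -0.033 -0.122 40"

```text
time: 4.15
tool_pos: [0.5047, 0.1098, 0.253]
ee_rot: [-2.604, -0.0, 1.771]
wrist_force: [0.6, -0.4, -0.5]
width: 0.0569
finger_force: 0.0
```

```bash
python3 - <<'E'
from h import *
p=[0.4895, 0.1781, 3.3404]
o=robot.get_obs();T=Tw(o);s=snapshot('wrist');save(s,'w2')
print(o['joint_positions'].round(2),plan((184,70,40),p))
for t,q in(('post_tips',(132,0,50)),('lever_pad',(184,68,13)),('lever_hinge',(184,-8,13))):
    print(t,proj(s,st(p,q),T).round(1),[(np.round(r['xy'],1).tolist(),round(r['confidence'],2)) for r in finder.landmark_of('wrist',t)][:2])
E
```

```text
[ 0.13  0.42  0.97 -0.05  2.29 -0.09] ([-0.0, 0.299, 1.218], [-0.003, 0.001, 0.0])
post_tips [380.3 124.8] []
lever_pad [311.7 196.3] [([316.5, 194.4], 0.74)]
lever_hinge [313.7 115.9] [([315.3, 118.8], 0.63)]
```

View pics/w2.png

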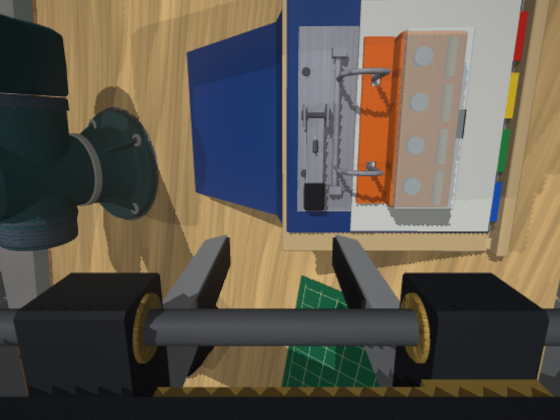

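The pad is at (315,196) and the rings' post ends are near (383,72) and (381,170). That is about 3 px to the right of prediction, so I'll shift the fit by 2.5 mm and descend onto the pad.

```bash
sed -i '$a P=[0.492,0.1786,3.3404]' h.py; python3 - <<'E'
from h import *
print(plan((184,70,50),P),plan((184,70,8),P))
E
```

```text
([0.001, 0.343, 1.165], [0.005, 0.001, 0.0]) ([0.001, 0.34, 1.585], [0.005, 0.001, 0.0])
```

Call:
drive_tool --deltas "0 0.17 0.45 0 0 0 40; 0 0.325 0.9 0 0 0 40; 0 0.325 1 0 0 0 40; 0 0.325 1 0 0 0 40"

```text
time: 4.75
tool_pos: [0.4816, 0.1051, 0.1593]
ee_rot: [-2.619, 0.001, 1.771]
wrist_force: [0.1, 0.1, 1.0]
width: 0.0402
finger_force: 0.0
```

```bash
python3 - <<'E'
from h import *
s=snapshot('wrist');save(s,'w3')
for i in range(2):
    o=robot.get_obs();T=Tw(o)
    print(plan((184,70,30),P),plan((184,70,8),P))
    for t,q in(('lever_pad',(184,68,13)),('lever_hinge',(184,-8,13))):
        print(t,proj(s,st(P,q),T).round(1),[(np.round(r['xy'],1).tolist(),round(r['confidence'],2)) for r in finder.landmark_of('wrist',t)][:2])
E
```

```text
([0.002, 0.022, 0.366], [0.003, 0.001, 0.0]) ([0.002, 0.021, 0.586], [0.003, 0.001, 0.0])
lever_pad [285.4 222.1] [([288.4, 222.0], 0.78)]
lever_hinge [285.9 111.7] [([282.6, 114.2], 0.79)]
([0.003, 0.012, 0.378], [0.005, 0.001, 0.0]) ([0.003, 0.01, 0.598], [0.005, 0.001, 0.0])
lever_pad [283.9 221.4] [([288.4, 222.0], 0.78)]
lever_hinge [284.2 111.6] [([282.6, 114.2], 0.79)]
```

View pics/w3.png

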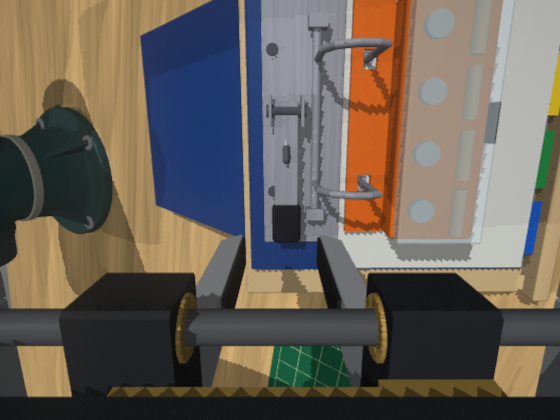

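The pad is at (287,223), lined up between the fingertips, and ring and case are clear of them. I'll descend and pinch.

Call:
drive_tool --deltas "0 0.02 0.3 0 0 0 40; 0 0.02 0.5 0 0 0 40; 0 0.02 0.57 0 0 0 40; 0 0.02 0.57 0 0 0 40"

```text
time: 5.4
tool_pos: [0.4569, 0.1, 0.1078]
ee_rot: [-2.619, 0.001, 1.771]
wrist_force: [0.2, -0.4, 0.4]
width: 0.0402
finger_force: 0.0
```

Call:
drive_tool --deltas "0 0 0 0 0 0 10; 0 0 0 0 0 0 10; 0 0 0 0 0 0 10; 0 0 0 0 0 0 10; 0 0 0 0 0 0 10"

```text
time: 5.9
tool_pos: [0.4569, 0.0999, 0.1083]
ee_rot: [-2.619, 0.001, 1.771]
wrist_force: [-0.9, -0.1, 5.1]
width: 0.02
finger_force: 30.0
```

Call:
drive_tool --deltas "0.005 0 -0.08 0 0 0 10; 0.015 0 -0.155 0 0 0 10; 0.035 0 -0.23 0 0 0 10; 0.06 0 -0.3 0 0 0 10; 0.095 0 -0.37 0 0 0 10"

```text
time: 6.4
tool_pos: [0.473, 0.1135, 0.1404]
ee_rot: [-2.619, -0.0, 1.771]
wrist_force: [-3.2, 2.1, -0.6]
width: 0.0198
finger_force: 30.0
```

Call:
drive_tool --deltas "0.04 0 -0.07 0 0 0 10; 0.04 0 -0.07 0 0 0 50; 0.04 0 -0.07 0 0 0 50; 0.04 0 -0.07 0 0 0 50; 0.04 0 -0.07 0 0 0 50"

```text
time: 6.9
tool_pos: [0.4755, 0.1173, 0.1451]
ee_rot: [-2.619, 0.001, 1.771]
wrist_force: [-0.0, -0.1, 0.2]
width: 0.0477
finger_force: 0.0
```

```bash
python3 - <<'E'
from h import *
s=snapshot('wrist');save(s,'w4');o=robot.get_obs();print(o['tool_pos'],o['width'],o['wrist_force'],plan((90.5,0,90),P))
E
```

```text
[0.47539386 0.11732147 0.14510447] 0.04908102656862578 [-1.23442234 -0.06270161 -0.50374902] ([0.567, 0.926, -0.397], [0.0, 0.001, 0.001])
```

View pics/w4.png

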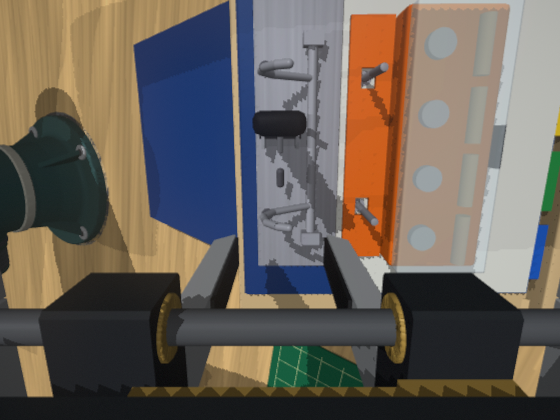

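The lever stands upright at (279,123), the rings are open, and the bare posts show at (378,72) and (368,215). Next I'll move over the case.

Call:
drive_tool --deltas "0 0 -0.4 0 0 0 60; 0 0 -0.65 0 0 0 80; 0.3 0.45 -0.65 0 0 0 84; 0.567 0.92 -0.65 0 0 0 84; 0.567 0.92 -0.65 0 0 0 84"

```text
time: 7.45
tool_pos: [0.5744, 0.1977, 0.1483]
ee_rot: [-2.61, -0.0, 1.774]
wrist_force: [-0.5, -0.4, -1.5]
width: 0.0832
finger_force: 0.0
```

```bash
python3 - <<'E'
from h import *
s=snapshot('wrist')
o=robot.get_obs();T=Tw(o)
print(o['width'],plan((90.5,0,60),P),plan((90.5,0,22),P))
print([(np.round(r['xy'],1).tolist(),round(r['confidence'],2)) for r in finder.landmark_of('wrist','case_center')],proj(s,st(P,(90.5,0,25.5)),T))
E
```

```text
0.08362983482224887 ([-0.017, -0.02, 0.504], [-0.005, 0.001, 0.002]) ([-0.016, -0.017, 0.884], [-0.005, 0.001, 0.002])
[([280.2, 216.4], 0.82), ([166.9, 202.1], 0.72)] [280.07318465 215.85538385]
```

Call:
drive_tool --deltas "-0.015 -0.015 0.4 0 0 0 84; -0.015 -0.015 0.65 0 0 0 84; -0.015 -0.015 0.8 0 0 0 84; -0.015 -0.015 0.88 0 0 0 84; -0.015 -0.015 0.88 0 0 0 84"

```text
time: 8.05
tool_pos: [0.5292, 0.184, 0.0814]
ee_rot: [-2.619, 0.001, 1.77]
wrist_force: [-0.2, -0.5, 0.1]
width: 0.0837
finger_force: 0.0
```

Call:
drive_tool --deltas "0 0 0 0 0 0 45; 0 0 0 0 0 0 45; 0 0 0 0 0 0 45; 0 0 0 0 0 0 45; 0 0 0 0 0 0 45"

```text
time: 8.55
tool_pos: [0.5317, 0.1852, 0.0805]
ee_rot: [-2.623, 0.001, 1.771]
wrist_force: [5.3, 0.1, 1.3]
width: 0.0544
finger_force: 30.0
```

Call:
drive_tool --deltas "0 0 -0.1 0 0 0 45; 0 0 -0.25 0 0 0 45; 0 0 -0.4 0 0 0 45; 0 0 -0.55 0 0 0 45; 0 0 -0.7 0 0 0 45"

```text
time: 9.05
tool_pos: [0.5638, 0.1919, 0.1411]
ee_rot: [-2.615, 0.001, 1.771]
wrist_force: [0.6, -0.3, -1.7]
width: 0.0544
finger_force: 30.0
```

Call:
drive_tool --deltas "0 0 -0.3 0 0 0 45; 0 0 -0.6 0 0 0 45; 0 0 -0.6 0 0 0 45"

```text
time: 9.35
tool_pos: [0.5953, 0.1982, 0.1961]
ee_rot: [-2.624, 0.0, 1.771]
wrist_force: [-0.7, -0.1, -1.3]
width: 0.0545
finger_force: 30.0
```

```bash
python3 - <<'E'
from h import *
s=snapshot('wrist');save(s,'w5')
o=robot.get_obs()
Rt=R.from_euler('xyz',[np.pi,0,np.pi/2]).as_matrix()
print(o['width'],o['wrist_force'],plan(None,world=np.array([.515,-.2,.12]),Rt=Rt), o['joint_positions'].round(2))
E
```

```text
0.05466637614316752 [-0.20296139 -1.00905154 -1.37575673] ([-3.743, -0.994, 1.425], [-0.33, 0.034, 0.125]) [0.22 0.7  0.67 0.02 2.29 0.03]
```

View pics/w5.png

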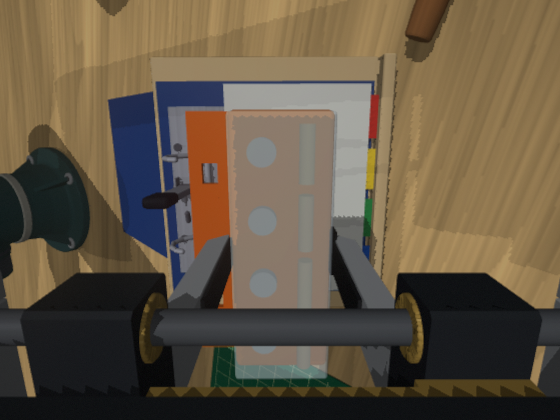

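The case is in the fingers, off both posts. The lever is still up at (160,200) and the rings are open. I'll carry it level towards the mat.

Call:
drive_tool --deltas "-0.3 0 0 -0.33 0.034 0.125 45; -0.6 0 0 -0.33 0.034 0.125 45; -0.9 0 0 -0.33 0.034 0.125 45; -1 0 0 -0.33 0.034 0.125 45; -1 0 0 -0.33 0.034 0.125 45"

```text
time: 9.9
tool_pos: [0.6086, 0.098, 0.1911]
ee_rot: [-3.133, 0.001, 1.568]
wrist_force: [-0.9, -0.1, -2.7]
width: 0.0549
finger_force: 30.0
```

Call:
drive_tool --deltas "-0.4 -0.4 0 0 0 0 45; -0.8 -0.8 0 0 0 0 45; -1 -0.9 0 0 0 0 45"

```text
time: 10.2
tool_pos: [0.5205, -0.0, 0.1913]
ee_rot: [-3.132, -0.001, 1.572]
wrist_force: [0.9, 0.3, -0.9]
width: 0.0546
finger_force: 30.0
```

Call:
drive_tool --deltas "-0.4 0 0 0 0 0 45; -0.8 0 0.2 0 0 0 45; -1 0 0.4 0 0 0 45"

```text
time: 10.5
tool_pos: [0.5229, -0.1019, 0.152]
ee_rot: [-3.136, 0.0, 1.57]
wrist_force: [0.4, -0.2, -1.5]
width: 0.0547
finger_force: 30.0
```

```bash
python3 - <<'E'
from h import *
Rt=R.from_euler('xyz',[np.pi,0,np.pi/2]).as_matrix()
for i in range(3):
    s=snapshot('wrist');o=robot.get_obs()
    print(o['width'],o['tool_pos'],o['ee_rot'],plan(None,world=np.array([.515,-.2,.05]),Rt=Rt))
E
```

```text
0.05450610441353054 [ 0.52058205 -0.10336313  0.14704982] [-3.12772825e+00 -1.31500321e-04  1.56750215e+00] ([-0.967, -0.039, 0.971], [-0.009, -0.0, -0.002])
0.05468430889100431 [ 0.52056445 -0.10098804  0.14795592] [-3.12724094e+00 -2.84803540e-03  1.56772530e+00] ([-0.993, -0.039, 0.977], [-0.009, -0.002, -0.002])
0.05479175683282069 [ 0.52165435 -0.09966614  0.14981695] [-3.13055312 -0.00320311  1.56915558] ([-1.007, -0.054, 0.996], [-0.007, -0.002, -0.001])
```

Call:
drive_tool --deltas "-0.4 -0.02 0 -0.008 0 0 45; -0.8 -0.04 0.3 -0.008 0 0 45; -0.98 -0.04 0.7 -0.008 0 0 45; -0.98 -0.04 0.98 -0.008 0 0 45; -0.98 -0.04 0.98 -0.008 0 0 45"

```text
time: 11.15
tool_pos: [0.516, -0.1952, 0.0502]
ee_rot: [-3.141, -0.006, 1.571]
wrist_force: [-1.1, -0.3, -0.7]
width: 0.0543
finger_force: 30.0
```

Call:
drive_tool --deltas "0 0 0.05 0 0 0 45; 0 0 0.1 0 0 0 45; 0 0 0.15 0 0 0 45; 0 0 0.2 0 0 0 45; 0 0 0.24 0 0 0 45"

```text
time: 11.65
tool_pos: [0.5195, -0.1979, 0.0315]
ee_rot: [3.131, 0.001, 1.571]
wrist_force: [1.2, 0.4, -1.5]
width: 0.0544
finger_force: 30.0
```

Call:
drive_tool --deltas "0 0 0.02 0 0 0 45; 0 0 0.04 0 0 0 45"

```text
time: 11.85
tool_pos: [0.5191, -0.1981, 0.027]
ee_rot: [3.132, 0.0, 1.57]
wrist_force: [-0.6, 0.3, -1.8]
width: 0.0548
finger_force: 30.0
```

Call:
drive_tool --deltas "0 0 0.02 0 0 0 45; 0 0 0.04 0 0 0 45; 0 0 0.06 0 0 0 45"

```text
time: 12.15
tool_pos: [0.5193, -0.1982, 0.0239]
ee_rot: [3.132, 0.0, 1.57]
wrist_force: [-5.2, 3.5, 17.7]
width: 0.0544
finger_force: 30.1
```

Call:
drive_tool --deltas "0 0 0.01 0 0 0 45; 0 0 0.02 0 0 0 45"

```text
time: 12.35
tool_pos: [0.5194, -0.1982, 0.0238]
ee_rot: [3.132, 0.001, 1.571]
wrist_force: [-7.2, 4.4, 22.9]
width: 0.0547
finger_force: 30.1
```

Call:
drive_tool --deltas "0 0 -0.03 0 0 0 45; 0 0 -0.05 0 0 0 45; 0 0 -0.05 0 0 0 45"

```text
time: 12.65
tool_pos: [0.5193, -0.1981, 0.024]
ee_rot: [3.132, 0.0, 1.57]
wrist_force: [-0.1, -0.0, -2.1]
width: 0.0546
finger_force: 30.0
```

```bash
python3 - <<'E'
from h import *
o=robot.get_obs();print(o['tool_pos'],o['wrist_force'])
s=snapshot('wrist'); b=snapshot('scene'); c=snapshot('side')
f=lambda s,x,y,w,h,k:cv2.resize(s['img'][y:y+h,x:x+w],(w*k,h*k),interpolation=cv2.INTER_CUBIC)
im=np.hstack([f(b,160,200,130,110,3),f(c,250,140,130,110,3)]);cv2.imwrite('pics/m1.png',im[:,:,::-1])
E
```

```text
[ 0.51927084 -0.19810326  0.02403167] [-0.14784629 -0.04216685 -2.08361779]
```

View pics/m1.png

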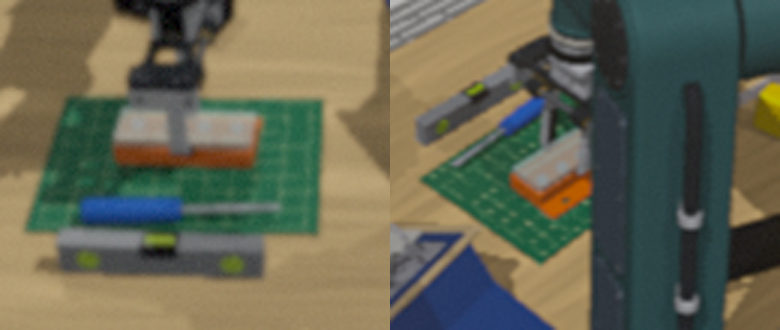

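The case is in place on the free part of the mat, clear of the screwdriver. It is held just off the surface, as the wrist reads only its weight. I'll touch down and release.

Call:
drive_tool --deltas "0 0 0.01 0 0 0 45; 0 0 0.015 0 0 0 45; 0 0 0.015 0 0 0 45"

```text
time: 13.1
tool_pos: [0.5193, -0.1981, 0.0238]
ee_rot: [3.132, 0.0, 1.57]
wrist_force: [-1.3, 1.2, 6.8]
width: 0.0545
finger_force: 30.0
```

Call:
drive_tool --deltas "0 0 0 0 0 0 80; 0 0 0 0 0 0 80; 0 0 0 0 0 0 80; 0 0 0 0 0 0 80; 0 0 0 0 0 0 80"

```text
time: 13.6
tool_pos: [0.5191, -0.198, 0.0224]
ee_rot: [3.132, -0.0, 1.57]
wrist_force: [0.1, 0.6, 1.1]
width: 0.0802
finger_force: 0.0
```

Call:
drive_tool --deltas "0 0 -0.2 0 0 0 80; 0 0 -0.5 0 0 0 80; 0 0 -1 0 0 0 80; 0 0 -1 0 0 0 80"

```text
time: 14.0
tool_pos: [0.5224, -0.2001, 0.1309]
ee_rot: [3.119, 0.007, 1.57]
wrist_force: [1.1, -0.3, 0.5]
width: 0.0799
finger_force: 0.0
```

Call:
drive_tool --deltas "0 0 -0.5 0 0 0 20; 0 0 -1 0 0 0 0; 0 0 -1 0 0 0 0; 0 0 -1 0 0 0 0"

```text
time: 14.4
tool_pos: [0.518, -0.1984, 0.2242]
ee_rot: [3.129, 0.002, 1.57]
wrist_force: [0.5, -0.1, -0.6]
width: 0.0517
finger_force: 0.0
```

```bash
python3 - <<'E'
from h import *
o=robot.get_obs();T=Tw(o);s=snapshot('wrist');b=snapshot('scene')
f=lambda s,x,y,w,h,k:cv2.resize(s['img'][y:y+h,x:x+w],(w*k,h*k),interpolation=cv2.INTER_CUBIC)
im=np.hstack([cv2.resize(s['img'],(440,330)),f(b,165,210,110,110,3)]);cv2.imwrite('pics/m2.png',im[:,:,::-1])
print(o['tool_pos'],o['ee_rot'])
print(plan((184,-40,125),P,-8))
# planned press path: corner contact at radius r
t=1.62
E
```

```text
[ 0.51804253 -0.19840541  0.22416315] [3.12869229e+00 1.82400771e-03 1.57007605e+00]
([4.171, -0.249, 0.108], [0.328, -0.12, -0.147])
```

View pics/m2.png

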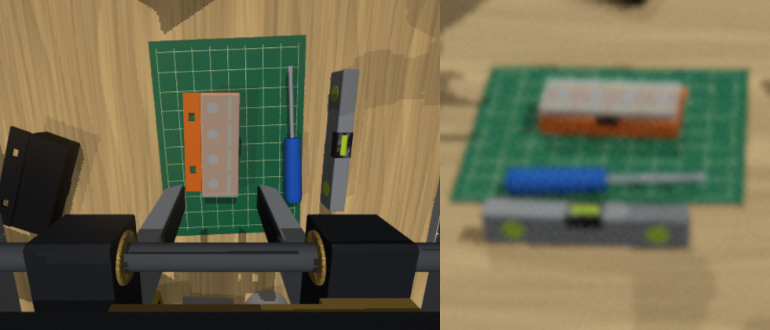

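The case lies flat, lid up, on the free part of the mat, at about (212,145) in the left panel. Screwdriver, level and black case are untouched. That uses up my pictures, so from here I'll rely on the networks and force. I'm going back to the lever.

Call:
drive_tool --deltas "0.5 0 -0.2 0 0 0 0; 1 0 -0.4 0 0 0 0; 1 0 -0.4 0 0 0 0"

```text
time: 14.8
tool_pos: [0.5171, -0.0943, 0.2632]
ee_rot: [3.131, -0.002, 1.575]
wrist_force: [0.3, -0.3, 0.6]
width: 0.0196
finger_force: 0.0
```

Call:
drive_tool --deltas "0.5 0 0 0 0 0 0; 1 0 0 0 0 0 0; 1 0 0 0 0 0 0"

```text
time: 15.1
tool_pos: [0.5161, 0.0068, 0.2604]
ee_rot: [3.136, -0.002, 1.578]
wrist_force: [0.1, -0.3, 0.2]
width: 0.0002
finger_force: 0.0
```

Call:
drive_tool --deltas "0.5 0 0 0 0 0 0; 1 0 0 0 0 0 0; 1 0 0 0 0 0 0"

```text
time: 15.4
tool_pos: [0.5162, 0.1059, 0.2602]
ee_rot: [3.136, -0.001, 1.577]
wrist_force: [0.4, 0.4, 0.1]
width: 0.0006
finger_force: 0.0
```

Call:
drive_tool --deltas "0.5 0 0 0.335 -0.035 -0.122 0; 1 0 0 0.335 -0.035 -0.122 0; 1 0 0 0.335 -0.035 -0.122 0; 1 0 0 0.335 -0.035 -0.122 0; 1 0 0 0.335 -0.035 -0.122 0"

```text
time: 15.9
tool_pos: [0.519, 0.201, 0.2543]
ee_rot: [-2.609, 0.006, 1.766]
wrist_force: [0.1, 0.5, -1.3]
width: 0.0002
finger_force: 0.0
```

```bash
cat >> h.py <<'E'
def avg(uvw,tilt=0,n=5):
    A=[]
    for i in range(n): s=snapshot('wrist'); A.append(np.concatenate(plan(uvw,P,tilt)))
    print('avg',np.mean(A,0).round(3),'sd',np.std(A,0).max().round(3)); return s
def loc():
    T=Tw(robot.get_obs());d=T[:3,3]-st(P,(0,0,0)); print('uvw',[round(float(d@a)*1000,1) for a in axes(P)])
E
python3 - <<'E'
from h import *
s=avg((184,-48,130));loc();T=Tw(robot.get_obs());print(robot.get_obs()['width'])
for t,q in(('lever_pad',(184,-11.7,89)),('lever_hinge',(184,-8,13)),('post_tips',(132,0,50))):
    print(t,proj(s,st(P,q),T).round(1),[(np.round(r['xy'],1).tolist(),round(r['confidence'],2)) for r in finder.landmark_of('wrist',t)][:2])
E
```

```text
avg [ 0.313  0.07   0.501  0.003  0.001 -0.004] sd 0.022
uvw [193.4, -17.2, 182.6]
0.00019266489017510702
lever_pad [292.5 217.3] []
lever_hinge [289.3 201.6] [([290.5, 203.5], 0.72)]
post_tips [345.  217.8] [([340.9, 213.9], 0.77)]
```

Call:
drive_tool --deltas "0.31 0.07 0 0 0 0 0; 0.31 0.07 0.3 0 0 0 0; 0.31 0.07 0.6 0 0 0 0; 0.31 0.07 0.86 0 0 0 0; 0.31 0.07 0.86 0 0 0 0"

```text
time: 16.8
tool_pos: [0.4722, 0.2241, 0.1822]
ee_rot: [-2.617, 0.006, 1.768]
wrist_force: [0.6, 0.0, -0.0]
width: 0.0004
finger_force: 0.0
```

```bash
python3 - <<'E'
from h import *
s=avg((184,-26,93),n=4);loc();T=Tw(robot.get_obs());print(robot.get_obs()['wrist_force'])
for t,q in(('lever_pad',(184,-11.7,89)),('lever_hinge',(184,-8,13))):
    print(t,proj(s,st(P,q),T).round(1),[(np.round(r['xy'],1).tolist(),round(r['confidence'],2)) for r in finder.landmark_of('wrist',t)][:2])
# path: TCP (v,w) with tilt
U,V,W=axes(P)
def pose(th,r,tau):
    v=-8+r*np.cos(th)-4.5*np.sin(th);w=13+r*np.sin(th)+4.5*np.cos(th);t=np.radians(tau)
    return np.array([v-8*np.cos(t),w+8*np.sin(t)]),tau
prev=(np.array([-26.,93.]),0)
th=np.linspace(1.55,0,20);
for k in range(0,20,5):
    for i in range(k,k+5):
        tau=20*min(1,max(0,(1.5-th[i])/1.0)); r=80+min(5,max(0,(1.5-th[i])*8)); q,tau=pose(th[i],r,tau)
        d=q-prev[0];b=np.radians(prev[1])  # tool x=-(V cos b - W sin b), z=-(V sin b+W cos b)
        print(round(th[i],2),q.round(0),'tx %.3f tz %.3f rx... ry %.3f'%(-(d[0]*np.cos(b)-d[1]*np.sin(b))/100,-(d[0]*np.sin(b)+d[1]*np.cos(b))/100,(tau-prev[1])/90))
    prev=(q,tau);print()
# sign of tilt in tool frame
R0=np.c_[-V,-U,-W];R1=R.from_rotvec(-np.radians(20)*U).as_matrix()@R0
print(R.from_matrix(R0.T@R1).as_rotvec()/(np.pi/2),'hand dir',-R1[:,2]@V)
E
```

```text
avg [-0.226  0.01   0.032  0.004  0.002 -0.003] sd 0.013
uvw [184.3, -48.6, 97.4]
[-0.39581939 -0.2744091   0.49485376]
lever_pad [283.4 303.7] [([284.8, 302.0], 0.52)]
lever_hinge [281.8 260.9] []
1.55 [-19.  93.] tx -0.072 tz -0.001 rx... ry 0.000
1.47 [-12.  93.] tx -0.137 tz -0.004 rx... ry 0.007
1.39 [-6. 94.] tx -0.204 tz -0.007 rx... ry 0.025
1.31 [ 1. 93.] tx -0.271 tz -0.004 rx... ry 0.043
1.22 [ 8. 93.] tx -0.338 tz 0.004 rx... ry 0.061

1.14 [14. 91.] tx -0.067 tz 0.007 rx... ry 0.018
1.06 [21. 89.] tx -0.134 tz 0.020 rx... ry 0.036
0.98 [27. 87.] tx -0.200 tz 0.039 rx... ry 0.054
0.9 [34. 84.] tx -0.265 tz 0.063 rx... ry 0.073
0.82 [39. 80.] tx -0.325 tz 0.096 rx... ry 0.091

0.73 [44. 75.] tx -0.061 tz 0.031 rx... ry 0.018
0.65 [49. 71.] tx -0.119 tz 0.067 rx... ry 0.036
0.57 [53. 65.] tx -0.173 tz 0.108 rx... ry 0.054
0.49 [57. 60.] tx -0.225 tz 0.153 rx... ry 0.070
0.41 [61. 54.] tx -0.271 tz 0.205 rx... ry 0.070

0.33 [64. 47.] tx -0.048 tz 0.050 rx... ry 0.000
0.24 [66. 41.] tx -0.092 tz 0.104 rx... ry 0.000
0.16 [68. 34.] tx -0.132 tz 0.161 rx... ry 0.000
0.08 [69. 27.] tx -0.167 tz 0.221 rx... ry 0.000
0.0 [69. 20.] tx -0.196 tz 0.283 rx... ry 0.000

[2.39383255e-19 2.22217333e-01 1.15915211e-17] hand dir 0.3420054025477578
```

Call:
drive_tool --deltas "-0.07 0.01 0.03 0 0 0 0; -0.14 0.01 0.03 0 0 0 0; -0.22 0.01 0.03 0 0 0 0; -0.22 0.01 0.03 0 0 0 0"

```text
time: 17.5
tool_pos: [0.4793, 0.2028, 0.1813]
ee_rot: [-2.623, 0.003, 1.766]
wrist_force: [-1.1, 3.6, -0.5]
width: 0.0006
finger_force: 1.5
```

Call:
drive_tool --deltas "-0.07 0 0 0 0 0 0; -0.14 0 -0.005 0 0.007 0 0; -0.205 0 -0.007 0 0.025 0 0; -0.27 0 -0.004 0 0.043 0 0; -0.34 0 0.004 0 0.061 0 0"

```text
time: 18.0
tool_pos: [0.4848, 0.1727, 0.1803]
ee_rot: [-2.62, -0.086, 1.721]
wrist_force: [-2.8, 10.2, -4.6]
width: 0.0005
finger_force: 4.4
```

```bash
python3 - <<'E'
from h import *
s=avg((184,14,91),tilt=7,n=3);loc();o=robot.get_obs();T=Tw(o);f=np.array(o['wrist_force']);print('F uvw',[round(float(f@a),1) for a in axes(P)])
for th in(1.3,1.22,1.1): print(th,proj(s,st(P,(184,-8+76*np.cos(th),13+76*np.sin(th))),T).round(1))
print([(np.round(r['xy'],1).tolist(),round(r['confidence'],2)) for r in finder.landmark_of('wrist','lever_pad')][:2])
E
```

```text
avg [-0.077 -0.006 -0.01   0.002  0.016 -0.001] sd 0.001
uvw [183.4, 6.1, 90.8]
F uvw [-1.3, -6.2, -2.4]
1.3 [281.8 260.5]
1.22 [281.8 269.1]
1.1 [281.8 280.5]
[]
```

Call:
drive_tool --deltas "-0.067 0 0 0 0.018 0 0; -0.135 0 0.005 0 0.036 0 0; -0.2 0 0.02 0 0.054 0 0; -0.265 0 0.045 0 0.073 0 0; -0.33 0 0.08 0 0.091 0 0"

```text
time: 18.7
tool_pos: [0.4856, 0.1406, 0.1718]
ee_rot: [-2.61, -0.211, 1.649]
wrist_force: [-2.5, 10.2, 0.2]
width: 0.0002
finger_force: 4.4
```

Call:
drive_tool --deltas "-0.061 0 0.031 0 0.018 0 0; -0.12 0 0.067 0 0.036 0 0; -0.175 0 0.108 0 0.054 0 0"

```text
time: 19.0
tool_pos: [0.4818, 0.1246, 0.1598]
ee_rot: [-2.601, -0.283, 1.604]
wrist_force: [-1.1, 10.4, 2.1]
width: 0.0003
finger_force: 3.9
```

```bash
python3 - <<'E'
from h import *
s=avg((184,68,34),tilt=20,n=2);loc();o=robot.get_obs();T=Tw(o);f=np.array(o['wrist_force']);print('F uvw',[round(float(f@a),1) for a in axes(P)])
for th in(.8,.57,.4): print(th,proj(s,st(P,(184,-8+76*np.cos(th),13+76*np.sin(th))),T).round(1))
print([(np.round(r['xy'],1).tolist(),round(r['confidence'],2)) for r in finder.landmark_of('wrist','lever_pad')][:2])
E
```

```text
avg [-0.246 -0.002  0.252  0.003  0.014 -0.   ] sd 0.002
uvw [183.9, 52.9, 65.9]
F uvw [0.8, -4.5, 1.8]
0.8 [282.8 238.1]
0.57 [282.6 256.7]
0.4 [282.5 265.3]
[([379.1, 188.5], 0.69)]
```

Call:
drive_tool --deltas "-0.057 0 0.044 0 0.01 0 0; -0.115 0 0.087 0 0.01 0 0; -0.166 0 0.144 0 0.01 0 0; -0.204 0 0.194 0 0.01 0 0; -0.246 0 0.254 0 0.01 0 0"

```text
time: 19.65
tool_pos: [0.4696, 0.1035, 0.1316]
ee_rot: [-2.599, -0.289, 1.595]
wrist_force: [0.4, 1.5, 1.8]
width: 0.0006
finger_force: 1.0
```

Call:
drive_tool --deltas "-0.016 0 0.03 0 0 0 0; -0.033 0 0.062 0 0 0 0; -0.045 0 0.095 0 0 0 0; -0.055 0 0.128 0 0 0 0"

```text
time: 20.05
tool_pos: [0.4633, 0.1007, 0.1195]
ee_rot: [-2.599, -0.288, 1.594]
wrist_force: [6.4, -2.5, 13.3]
width: 0.0003
finger_force: 6.9
```

```bash
python3 - <<'E'
from h import *
s=avg((184,69,17),tilt=20,n=2);loc();o=robot.get_obs();f=np.array(o['wrist_force']);print('F uvw',[round(float(f@a),1) for a in axes(P)])
E
```

```text
avg [ 0.004 -0.006  0.044  0.005  0.008 -0.002] sd 0.001
uvw [183.4, 70.8, 21.1]
F uvw [0.0, 0.9, 3.6]
```

Call:
drive_tool --deltas "0.01 0 0.02 0 0 0 0; 0.01 0 0.04 0 0 0 0; 0.02 0 0.06 0 0 0 0; 0.02 0 0.06 0 0 0 0"

```text
time: 20.55
tool_pos: [0.4632, 0.1011, 0.1192]
ee_rot: [-2.608, -0.282, 1.596]
wrist_force: [7.3, -9.9, 16.2]
width: 0.0004
finger_force: 8.6
```

```bash
python3 - <<'E'
from h import *
s=avg((184,69,17),tilt=20,n=2);loc();o=robot.get_obs();f=np.array(o['wrist_force']);print('F uvw',[round(float(f@a),1) for a in axes(P)])
E
```

```text
avg [ 0.001 -0.009  0.035  0.01   0.012 -0.003] sd 0.0
uvw [183.2, 70.3, 20.3]
F uvw [4.2, 11.6, 17.6]
```

The pad is at its stop, with the corner at w of about 17.6. One firmer press, then I'll retreat and check.

Call:
drive_tool --deltas "0.01 0 0.03 0 0 0 0; 0.01 0 0.05 0 0 0 0; 0.01 0 0.05 0 0 0 0"

```text
time: 20.95
tool_pos: [0.4631, 0.1013, 0.1187]
ee_rot: [-2.616, -0.278, 1.597]
wrist_force: [12.7, -17.0, 30.0]
width: 0.0004
finger_force: 14.7
```

Call:
drive_tool --deltas "0 0 -0.1 0 0 0 0; 0 0 -0.3 0 0 0 0; 0 0 -0.6 0 0 0 0; 0 0 -1 0 0 0 0; 0 0 -1 0 0 0 0"

```text
time: 21.45
tool_pos: [0.5124, 0.0825, 0.1963]
ee_rot: [-2.606, -0.287, 1.595]
wrist_force: [0.2, 0.0, -0.7]
width: 0.0006
finger_force: 0.0
```

Call:
drive_tool --deltas "0 0 -0.4 0 -0.09 0 0; 0 0 -0.8 0 -0.2 0 0; 0 0 -0.8 0 -0.2 0 0; 0 0 -0.8 0 -0.2 0 0; 0 0 -0.8 0 -0.2 0 0"

```text
time: 21.95
tool_pos: [0.5504, 0.0649, 0.2567]
ee_rot: [-2.619, -0.018, 1.754]
wrist_force: [0.5, 0.1, -1.2]
width: 0.0005
finger_force: 0.0
```

```bash
python3 - <<'E'
from h import *
for i in range(2):
    s=snapshot('wrist');o=robot.get_obs();T=Tw(o);loc()
    if i==0: save(s,'w9')
    for t in('lever_pad','lever_hinge','post_tips'): print(t,[(np.round(r['xy'],1).tolist(),round(r['confidence'],2)) for r in finder.landmark_of('wrist',t)][:2])
    for th in(0,.1,.2,1.62): print(th,proj(s,st(P,(184,-8+76*np.cos(th),13+76*np.sin(th))),T).round(1))
    print('hinge,tips',proj(s,st(P,(184,-8,13)),T).round(1),proj(s,st(P,(132,0,50)),T).round(1))
m=finder.masks_of('wrist','arches')
for k in m[:3]:
    r,c=np.nonzero(k['region']);print(k['confidence'],c.min(),c.max(),r.min(),r.max())
print('arch tips shut',[proj(s,st(P,(132,v,52)),T).round() for v in(-40,40)],'open',[proj(s,st(P,(180,v,60)),T).round() for v in(-40,40)])
E
```

```text
uvw [184.3, 123.4, 178.4]
lever_pad [([280.7, 143.3], 0.94)]
lever_hinge [([283.2, 63.4], 0.58)]
post_tips [([339.6, 62.4], 0.58)]
0 [281.9 143.8]
0.1 [281.9 143.6]
0.2 [282.  142.7]
1.62 [281.9  36.6]
hinge,tips [281.6  63.1] [342.5  63.9]
uvw [184.6, 123.9, 179.6]
lever_pad [([282.4, 140.5], 0.64)]
lever_hinge [([281.3, 62.0], 0.77)]
post_tips [([343.8, 60.5], 0.67)]
0 [281.8 143.2]
0.1 [281.8 143.1]
0.2 [281.9 142.1]
1.62 [281.9  36.3]
hinge,tips [281.4  62.7] [342.2  63.5]
0.9 297 346 4 131
0.26 166 491 0 200
arch tips shut [array([344.,  11.]), array([341., 112.])] open [array([286.,   8.]), array([287., 111.])]
```

The pad reads at the home position, and the arch mask spans columns 297 to 346, which matches shut rings (open ones would end near 286). The hard stop was also felt at 30 N. Handing in.

```bash
python3 -c "
from h import *
print(robot.close_job())"
```

```text
the job is handed in; nothing more can be done
None
```

I've handed the job in: the orange case lies flat, lid up, on the green mat, and the lever is pressed home with the rings shut. It took about 22 of the 58 s allowed. The final lever and ring check came from the trained networks and the wrist force, because my 10 pictures were used up.

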